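# Lift the brioche out of the pastry crate with the serving tongs

## Robot

A 7-joint arm with a two-finger parallel gripper is mounted at the origin on a cart in front of the work surface, level with it; the furniture and walls round the work are solid. World frame = base frame: x ahead of the robot, y to its left, z up, the work surface at z = 0. Lengths are in m, angles in rad, forces in N, time in s.
With the tool pointing down it reaches from about 0.425 to 0.8 m from the base axis. Payload 8.3 kg.
Tool frame: the origin (TCP) lies between the finger pads; the fingertips stand manip.finger_overhang ahead of it and the grasp point (between the pads) lies 3 mm ahead of it (manip.finger_overhang is the distance from the TCP to the fingertips, in m); z points along the fingers, y is the line along which they close (so a half turn about z gives the same grasp; the last joint's range is limited). The gripper opens to 85 mm and grips with 20 to 120 N. Pads are 22 mm wide; open, the fingers measure 114 mm over their backs; the gripper's body (76 mm by 85 mm) begins 54 mm behind the grasp point. The pads swing forward as they close: fully open they stand 13 mm farther back than shut.
Start: joints at [1.071, 0.383, 0.016, 1.37, -0.006, 1.388, -0.046], TCP at [0.264, -0.566, 0.253] pointing down, gripper open.
Joint ranges: [-2.95, 2.95], [-0.25, 2.06], [-1.52, 1.56], [0.18, 2.33], [-1.44, 4.58], [0.02, 2.06], [-3.01, 3.01]. Speed limits (rad/s): [2.39, 2.39, 3.01, 3.01, 3.14, 3.14, 3.14].

## Interface

Orientations are given as a unit quaternion [w, x, y, z].
In Python, from plant import telemetry, capture, camera_model, manip gives the robot as it stands.
- The arm moves only by the shell command python3 -m handwheel 'ROWS'. ROWS is JSON, a list of rows, each an object with "dp": the shift along the tool's x, y, z in m, a list of three; "yaw": the turn about the tool's z in degrees; "grip": the opening, from -1 (shut) to 1 (fully open). In form: [{"dp": [tx, ty, tz], "yaw": yaw, "grip": grip}, ...]. A call has 1 to 10 rows; each row shifts and turns the commanded pose from where the row before left it, along the tool's axes as they then stand; what a row does not reach is not made up. A row lasts 1/10 s, in which the tool goes at most 50 mm and 8.59 degrees, less where a joint would pass 70% of its speed; a pose out of reach is approached as far as the arm can. A call is refused whole if a number of a shift passes 0.05 or a number of a turn 8.59, either way. A call with a gripper value outside its range is refused whole. The fingers move at their own pace and stop on an object; the grip force is fixed at half the most. Time passes only in rows, so rows that do not move let the fingers close. It gives the time, the measured TCP pose, the force, the opening and the grip force at its end, in the units of the state.
- telemetry.read_state(): the state, without advancing time (a new reading comes with each control period).
- capture(name): name is "scene" or "top" or "wrist"; returns the picture (400x640x3 uint8, blue, green, red); there is no depth.
- camera_model(name): a dict with "fx", "fy", "cx", "cy" (pixels), "R" (3x3) and "t" (3): a world point X has camera coordinates R X + t. Camera axes: x right, y down, z forward; pixel columns grow to the right and rows downward; lengths in m; the calibration is good to about 2 mm. A picture is of the moment at which its call begins: read the wrist's pose just before it. camera_model takes no time and is no camera call; for the wrist camera it gives the pose at the moment of the call.
- manip.job_done(): hands the job in; it is judged then, once.
The state is a dict: "t": time; "joint_positions": joint angles; "joint_vel": joint speeds; "joint_efforts": joint torques, N m; "tool_pos": TCP position; "eef_rot": TCP orientation; "contact_force": force on the tool from outside, world axes, zero at the start; "moment": the same for the moment, N m; "grip_width": finger opening in m; "gripper_force": force on a finger pad.
Only numpy, scipy, OpenCV 4.12 (cv2) and the standard library are available. Lean on these libraries where they do the work, as an engineer would, in place of code of your own. Each camera call takes 0.05 s, during which the arm holds its last target. There are 200 camera calls.

## Task

Take the serving tongs out of their steel holder and, using the tongs so that the robot's own fingers never touch the food, pick the one brioche out of the crate of finger rolls without dropping it. Leave the rolls in the crate and the things around it undisturbed. Finish while holding: keep the brioche pinched still in the tongs' jaws at least 10 cm above the worktop, ready for me to bring a plate under it.

Things in the scene. Friction and masses are not known exactly. Their poses are not given: they have to be found in the camera images.
- tongs_grip (a point): where to grip the sprung steel tongs (165 mm long, 110 g, upright, jaws down): midway between their arms, 43 mm below the hinge end, 122 mm above the tips. z runs from jaws to hinge, y is the line on which arms and jaws close. Black grip covers, 18 mm wide in x, have flat outer faces from 18 mm above to 28 mm below this point; width over them in y here: 52 mm open, 46 on the brioche, 37 shut
- tongs_hinge (a point): the hinge pin at the tongs' upper end, 36 mm above tongs_grip, same axes. Its spring pushes each arm outwards with 7 N at tongs_grip when open, 9 N when closed on the brioche, so the arms follow a gripper as it opens, and the tongs hang safely in any gripper narrower than about 50 mm. 1 mm less width at tongs_grip closes the jaws by 3.8 mm
- tongs_jaws (a point): point midway between the jaws, 20 mm above their tips, 102 mm below tongs_grip on the same axis, same axes. Jaws: cupped steel plates 20 mm wide in x, 36 mm tall, 3 to 5 mm thick, toes turned 5 mm inwards at the tips. Sprung open: 59 mm clear between them, 73 mm over their outer faces; on the brioche 49 mm over the outer faces
- tongs_l (a joint): closing angle of each tongs arm (both move alike, mirrored): 0 sprung fully open, 0.04 half-way (48 mm clear between the jaws, 61 mm over their outer faces), about 0.08 rad with the jaws closed on the brioche, 0.21 shut
- brioche_mid (a point): centre of the brioche, 23 mm above its underside: the only round pastry in the crate, golden brown, 46 mm tall, a fluted cone 29 mm across at the foot and 42 mm at its widest (22 mm above the foot), with a little ball of 18 mm on top; stands upright on the crate's floor, 25 to 50 g
- roll_0_mid (a point): centre of a finger roll (bystander): golden brown spindle 68 mm long in its y, 29 mm thick, slashed on top, lying in the crate; stays in the crate
- roll_1_mid (a point): centre of a finger roll (bystander): golden brown spindle 68 mm long in its y, 29 mm thick, slashed on top, lying in the crate; stays in the crate
- roll_2_mid (a point): centre of a finger roll (bystander): golden brown spindle 68 mm long in its y, 29 mm thick, slashed on top, lying in the crate; stays in the crate
- roll_3_mid (a point): centre of a finger roll (bystander): golden brown spindle 68 mm long in its y, 29 mm thick, slashed on top, lying in the crate; stays in the crate
- roll_4_mid (a point): centre of a finger roll (bystander): golden brown spindle 68 mm long in its y, 29 mm thick, slashed on top, lying in the crate; stays in the crate
- crate_rim (a point): centre of the open top, 46 mm above the worktop, of the fixed light wooden crate: 118 (x) by 286 mm (y) outside, walls and floor 7 mm, paper lined, z up. Six pastries: two rows 51 mm apart in x, three places 87 mm apart in y, rolls lengthwise along y. So the jaws fit on the brioche's two y sides: from its centre at least 45 mm to the next roll's end and 41 mm to the wall
- holder_mouth (a point): centre of the mouth of the fixed steel tongs holder: upright pocket 30 (x) by 88 mm (y) outside, walls 3 mm, on a foot 74 x 120 x 6 mm; mouth 66 mm above the worktop, pocket floor 9 mm above it; the tongs stand in it, their y along its y, with some mm of play
- cup: bystander: small striped espresso cup, 63x90x49 mm; origin under its middle
- honey: bystander: honey jar with green lid, 59 mm across, 85 mm tall; origin under its middle
- shaker_jar: bystander: spice jar with white lid, 44 mm across, 101 mm tall; origin under its middle
- creamer: bystander: creamer tub, 72 mm across, 71 mm tall; origin under its middle
- spoon: bystander: teaspoon, 132x28x12 mm, lying on the worktop; origin under its middle
Not all that is in view belongs to the job. What is shaped like the part that bears roll_4_mid but green or red is not meant. Leave any turquoise look-alike of the part that bears brioche_mid alone.

How it is judged:
By the outcome, as a careful person would: the job done as asked, in the order asked, and still so for the second after the job is handed in, while the arm keeps its last pose, push and grip.
It also fails if it takes over 40 s, if anything falls off the work surface, if the arm or the gripper's body presses on something with over 40 N, if the wrist force passes 120 N, or if a joint passes its speed limit or range.

## Working session

There is one attempt and no reset: what is moved stays moved. The work goes in short steps, Python scripts to look and compute and a shell command to move; the robot and the scene stay as the last step left them, time stands still between calls to the robot, and variables do not carry over. Pictures are saved under pics/ and viewed, at most 10 in all, crops included, and the job is handed in when it is done.

```bash
mkdir -p pics
python3 - <<'E'
from plant import telemetry,capture,camera_model,manip
import cv2,numpy as np
s=telemetry.read_state();print({k:np.round(v,3).tolist() for k,v in s.items()},manip.finger_overhang)
for n in("scene","top"):
    cv2.imwrite(f"pics/{n}0.png",capture(n));print(n,camera_model(n))
E
```

```text
{'t': 0.0, 'joint_positions': [1.071, 0.384, 0.016, 1.371, -0.006, 1.388, -0.046], 'joint_vel': [0.001, -0.001, -0.001, -0.001, -0.0, 0.0, -0.0], 'joint_efforts': [-0.001, -62.76, 0.844, -37.182, 0.017, 0.014, 0.0], 'tool_pos': [0.264, -0.566, 0.252], 'eef_rot': [-0.001, 0.976, 0.217, -0.0], 'contact_force': [-0.06, 0.163, -0.336], 'moment': [0.016, 0.04, 0.009], 'gripper_force': 0.0, 'grip_width': 0.085} 0.022
scene {'fx': 410.1064567596279, 'fy': 410.1064567596279, 'cx': 310.960750294125, 'cy': 201.2790581251248, 'R': array([[-0.58925926, -0.8078714 , -0.0108317 ],
       [-0.69729332,  0.51528444, -0.49826094],
       [ 0.40811217, -0.28605201, -0.86695946]]), 't': array([0.28639331, 0.40630192, 1.3617056 ])}
top {'fx': 394.81653357821347, 'fy': 394.81653357821347, 'cx': 316.74138764656067, 'cy': 201.8478035569365, 'R': array([[ 0.01920335, -0.99956679, -0.02230378],
       [-0.99408197, -0.01670283, -0.10734083],
       [ 0.10692179,  0.02423309, -0.99397208]]), 't': array([0.01862207, 0.53504916, 1.27747488])}
```

View pics/top0.png

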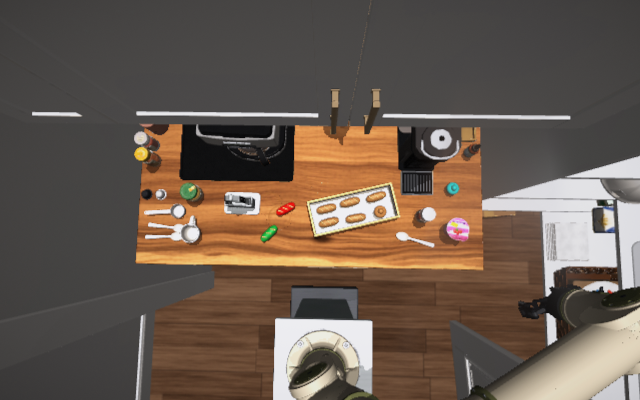

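View pics/scene0.png

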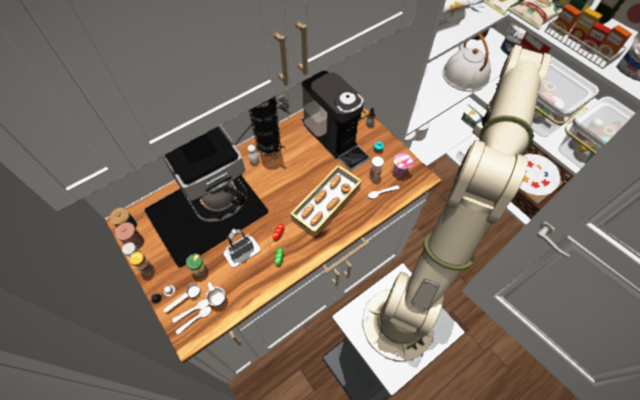

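The top view shows the crate at about (352,209), the brioche at (380,212), the tongs holder at (241,202), the shaker at (428,214), and the spoon at (415,239). I'll zoom in on these.

```bash
cat > h.py <<'E'
import numpy as np,cv2
from plant import telemetry,capture,camera_model
def ray(m,u,v,z):
    R=np.array(m["R"]);t=np.array(m["t"]);c=-R.T@t
    d=R.T@np.array([(u-m["cx"])/m["fx"],(v-m["cy"])/m["fy"],1]);return c+d*(z-c[2])/d[2]
def proj(m,X):
    p=np.array(m["R"])@np.array(X)+m["t"];return m["fx"]*p[0]/p[2]+m["cx"],m["fy"]*p[1]/p[2]+m["cy"]
E
python3 - <<'E'
import cv2,numpy as np
from h import *
a=cv2.imread("pics/top0.png")
c=cv2.resize(a[180:245,215:275],None,fx=6,fy=6,interpolation=2);d=cv2.resize(a[180:245,303:403],None,fx=4,fy=6,interpolation=2)
cv2.imwrite("pics/topz.png",np.hstack([c,d]))
m=camera_model("top")
for u,v,z in((380,212,.05),(241,202,.1),(352,209,.046),(268,233,0),(285,209,0)):print(u,v,ray(m,u,v,z).round(3))
E
```

```text
380 212 [ 0.503 -0.178  0.05 ]
241 202 [0.523 0.264 0.1  ]
352 209 [ 0.511 -0.087  0.046]
268 233 [0.43  0.191 0.   ]
285 209 [0.512 0.136 0.   ]
```

View pics/topz.png

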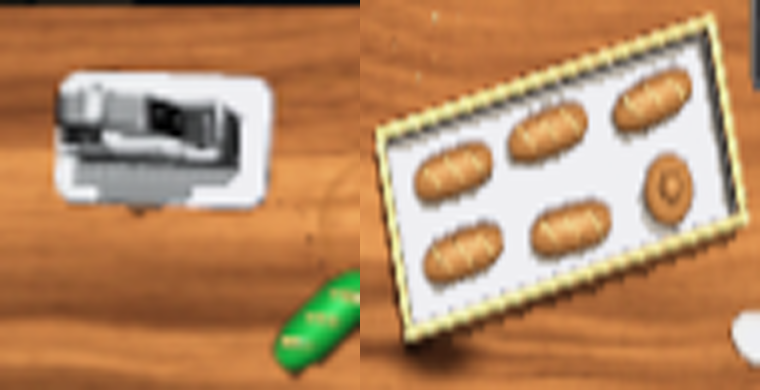

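The zoom shows the crate turned by roughly 13°. The brioche sits in its near right place and the holder is almost aligned with y. The tongs' hinge is near (230,197) in the full picture. I'll raise the arm, turn it and move toward the holder.

```bash
python3 - <<'E'
from h import *
m=camera_model("top")
P=[ray(m,u,v,.046)[:2] for u,v in((307.5,201.7),(391,183),(399.2,216.3),(314.8,236.3))]
print(np.round(P,3),np.mean(P,0));
for a,b in((1,0),(2,3)):
    d=P[b]-P[a];print(np.degrees(np.arctan2(-d[0],d[1])),np.linalg.norm(d))
print(ray(m,385.9-2.0,210.8,.04),ray(m,230,197,.17),ray(m,242,203,.003))
E
python3 -m handwheel '[{"dp":[0,0,-0.04],"yaw":8.4,"grip":1},{"dp":[0,0,-0.04],"yaw":8.4,"grip":1},{"dp":[0,0,-0.04],"yaw":8.3,"grip":1},{"dp":[0.034,-0.034,0],"yaw":0,"grip":1},{"dp":[0.034,-0.034,0],"yaw":0,"grip":1},{"dp":[0.034,-0.034,0],"yaw":0,"grip":1},{"dp":[0.034,-0.034,0],"yaw":0,"grip":1},{"dp":[0.034,-0.034,0],"yaw":0,"grip":1},{"dp":[0.034,-0.034,0],"yaw":0,"grip":1},{"dp":[0.034,-0.034,0],"yaw":0,"grip":1}]'
```

```text
[[ 0.533  0.058]
 [ 0.599 -0.214]
 [ 0.49  -0.24 ]
 [ 0.421  0.032]] [ 0.51060841 -0.09095021]
13.660929995121315 0.2797007471836732
14.358082607307788 0.28082105136965757
[ 0.5077704  -0.19158402  0.04      ] [0.52960535 0.28260641 0.17      ] [0.5292426  0.28211718 0.003     ]
t: 1.1
tool_pos: [0.5037, -0.327, 0.373]
eef_rot: [-0.0, 1.0, -0.001, -0.0]
contact_force: [1.3, -1.1, 0.0]
grip_width: 0.0856
gripper_force: 0.0
```

```bash
python3 -m handwheel '[{"dp":[0,-0.05,0],"yaw":0,"grip":1},{"dp":[0,-0.05,0],"yaw":0,"grip":1},{"dp":[0,-0.05,0],"yaw":0,"grip":1},{"dp":[0,-0.05,0],"yaw":0,"grip":1},{"dp":[0,-0.05,0],"yaw":0,"grip":1},{"dp":[0,-0.05,0],"yaw":0,"grip":1},{"dp":[0,-0.05,0],"yaw":0,"grip":1},{"dp":[0,-0.05,0],"yaw":0,"grip":1},{"dp":[0,-0.05,0],"yaw":0,"grip":1},{"dp":[0,-0.05,0],"yaw":0,"grip":1}]'
python3 -m handwheel '[{"dp":[0.01,-0.05,0],"yaw":0,"grip":1},{"dp":[0.01,-0.05,0],"yaw":0,"grip":1},{"dp":[0,0,0],"yaw":0,"grip":1},{"dp":[0,0,0],"yaw":0,"grip":1}]'
python3 - <<'E'
from h import *
m=camera_model("wrist");cv2.imwrite("pics/w1.png",capture("wrist"))
print(m); print(proj(m,(.529,.28,.174)),proj(m,(.529,.28,.066)),proj(m,(.529,.28,0)));np.save("w1.npy",m,allow_pickle=True)
E
```

```text
t: 2.1
tool_pos: [0.5028, 0.1732, 0.3732]
eef_rot: [0.0, 1.0, -0.001, -0.0]
contact_force: [1.0, -0.6, -1.0]
grip_width: 0.0853
gripper_force: 0.0
t: 2.5
tool_pos: [0.5226, 0.2709, 0.372]
eef_rot: [0.0, 1.0, 0.001, -0.001]
contact_force: [0.0, 0.4, 0.7]
grip_width: 0.0853
gripper_force: 0.0
{'fx': 347.01163936329783, 'fy': 347.01163936329783, 'cx': 317.8260541025827, 'cy': 200.1500439605514, 'R': array([[ 1.26462652e-03, -9.99999198e-01, -6.56958903e-05],
       [-9.47875690e-01, -1.21964292e-03,  3.18638023e-01],
       [-3.18637848e-01, -3.40686557e-04, -9.47876472e-01]]), 't': array([0.26959532, 0.41659201, 0.661077  ])}
(np.float64(307.4981945825512), np.float64(168.64513354295048)) (np.float64(309.96347656340635), np.float64(148.36771029546975)) (np.float64(310.9654343902838), np.float64(140.12641250905065))
```

View pics/w1.png

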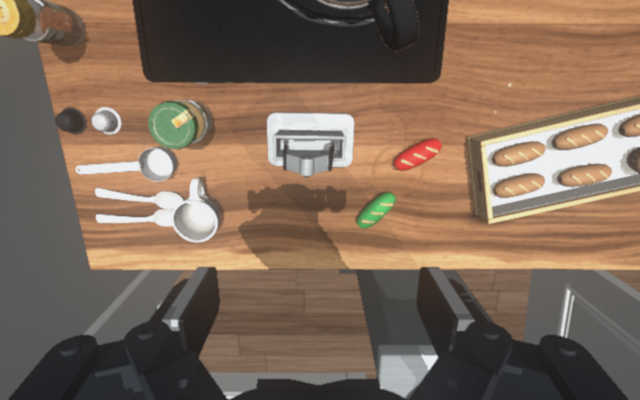

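The wrist view shows the holder foot from (267,113) to (355,172), with the tongs' hinge at about (306,160). I'll zoom in to refine the position.

Run:
```python
import cv2
a=cv2.imread("pics/w1.png");cv2.imwrite("pics/w1z.png",cv2.resize(a[105:185,260:362],None,fx=7,fy=7,interpolation=2))
```

```text
(no output)
```

View pics/w1z.png

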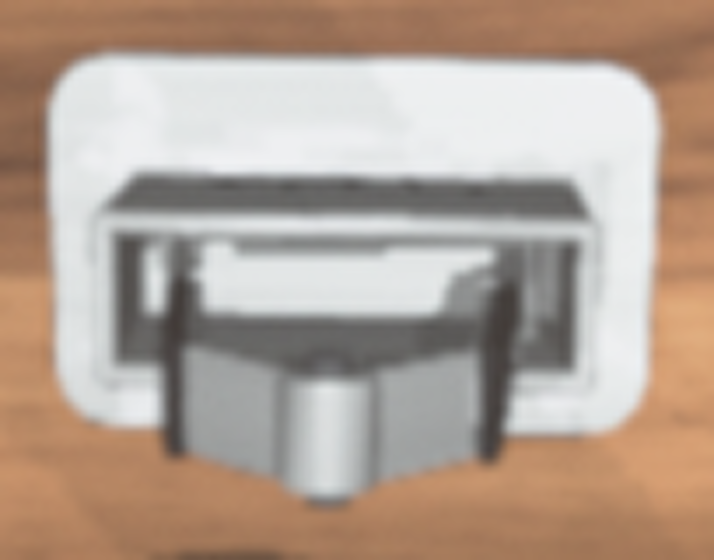

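The crop shows the foot centred at (310.7,139.7), the mouth centred at (309.6,147.3) and the hinge top centred at (307.1,167). The holder is turned by about −1°.

Run:
```python
from h import *
m=np.load("w1.npy",allow_pickle=True).item()
for u,v,z in((310.7,139.7,.006),(309.6,147.3,.066),(307.1,167.1,.174),(260+332/7,105+456.5/7,.149)):print(ray(m,u,v,z).round(4))
print(telemetry.read_state()["tool_pos"])
```

```text
[0.5305 0.2803 0.006 ]
[0.5303 0.2804 0.066 ]
[0.5305 0.2804 0.174 ]
[0.5214 0.2808 0.149 ]
[0.52312539 0.26920561 0.37264208]
```

The three estimates agree on (0.5304, 0.2804). I'll go down to the grip height, with the TCP at z=0.134.

```bash
python3 -m handwheel '[{"dp":[0.0037,-0.0056,0.03],"yaw":0.5,"grip":1},{"dp":[0.0036,-0.0056,0.04],"yaw":0.5,"grip":1},{"dp":[0,0,0.04],"yaw":0,"grip":1},{"dp":[0,0,0.04],"yaw":0,"grip":1},{"dp":[0,0,0.04],"yaw":0,"grip":1},{"dp":[0,0,0.03],"yaw":0,"grip":1},{"dp":[0,0,0.018],"yaw":0,"grip":1},{"dp":[0,0,0],"yaw":0,"grip":1},{"dp":[0,0,0],"yaw":0,"grip":1}]'
```

```text
t: 3.45
tool_pos: [0.5312, 0.2793, 0.1363]
eef_rot: [0.0, 1.0, -0.01, 0.0]
contact_force: [0.6, -0.1, 0.1]
grip_width: 0.0854
gripper_force: 0.0
```

```bash
python3 -m handwheel '[{"dp":[0,-0.001,0.002],"yaw":0,"grip":0.3},{"dp":[0,0,0],"yaw":0,"grip":0.15},{"dp":[0,0,0],"yaw":0,"grip":0.1},{"dp":[0,0,0],"yaw":0,"grip":0.1},{"dp":[0,0,0],"yaw":0,"grip":0.1},{"dp":[0,0,0],"yaw":0,"grip":0.1}]'
```

```text
t: 4.05
tool_pos: [0.5316, 0.2819, 0.1355]
eef_rot: [-0.0, 1.0, -0.009, 0.002]
contact_force: [-0.5, -1.1, 6.5]
grip_width: 0.047
gripper_force: 12.1
```

```bash
python3 -m handwheel '[{"dp":[0,0,-0.01],"yaw":0,"grip":0.1},{"dp":[0,0,-0.02],"yaw":0,"grip":0.1},{"dp":[0,0,-0.03],"yaw":0,"grip":0.1},{"dp":[0,0,-0.03],"yaw":0,"grip":0.1},{"dp":[0,0,-0.03],"yaw":0,"grip":0.1},{"dp":[0,0,-0.03],"yaw":0,"grip":0.1},{"dp":[0,0,-0.01],"yaw":0,"grip":0.1},{"dp":[0,0,0],"yaw":0,"grip":0.1}]'
python3 - <<'E'
from h import *
m=camera_model("wrist");cv2.imwrite("pics/w2.png",capture("wrist"))
p=telemetry.read_state()["tool_pos"];print(p,proj(m,p-[0,0,.003]),proj(m,p-[0,0,.105]),proj(m,p-[0,0,.125]))
E
```

```text
t: 4.85
tool_pos: [0.5308, 0.2822, 0.2954]
eef_rot: [-0.001, 1.0, -0.009, 0.002]
contact_force: [0.0, 0.2, -0.9]
grip_width: 0.0472
gripper_force: 6.9
[0.53041141 0.28172023 0.29340325] (np.float64(317.59509707864396), np.float64(290.91411600505546)) (np.float64(318.0021668528323), np.float64(209.2590983834679)) (np.float64(318.04676107799105), np.float64(200.31384508281687))
```

View pics/w2.png

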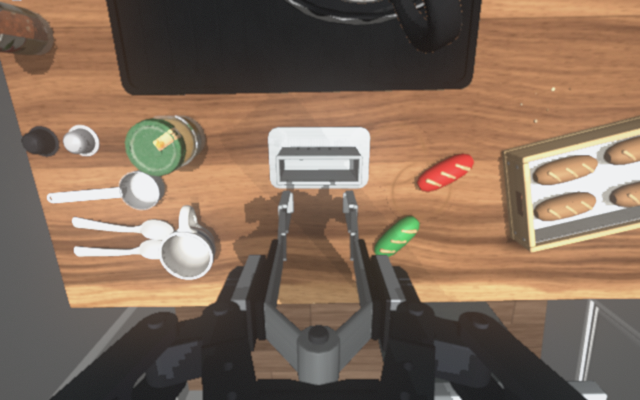

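The tongs hang straight in the gripper with tips at (288,195) and (352,195), and the holder is empty and undisturbed. I'll carry them over the brioche and turn −15° in tool yaw.

```bash
python3 -m handwheel '[{"dp":[0,0.02,0],"yaw":0,"grip":0.1},{"dp":[-0.002,0.04,0],"yaw":0,"grip":0.1},{"dp":[-0.002,0.05,0],"yaw":0,"grip":0.1},{"dp":[-0.002,0.05,0],"yaw":0,"grip":0.1},{"dp":[-0.002,0.05,0],"yaw":0,"grip":0.1},{"dp":[-0.002,0.05,0],"yaw":0,"grip":0.1},{"dp":[-0.002,0.05,0],"yaw":0,"grip":0.1},{"dp":[-0.002,0.05,0],"yaw":0,"grip":0.1},{"dp":[0,0.05,0],"yaw":0,"grip":0.1},{"dp":[0,0.03,0],"yaw":0,"grip":0.1}]'
python3 -m handwheel '[{"dp":[0,0.018,0],"yaw":0,"grip":0.1},{"dp":[0,0.008,0],"yaw":-5,"grip":0.1},{"dp":[0,0,0],"yaw":-5,"grip":0.13},{"dp":[0,0,0],"yaw":-5,"grip":0.16},{"dp":[0,0,0],"yaw":0,"grip":0.16},{"dp":[0,0,0],"yaw":0,"grip":0.16},{"dp":[0,0,0],"yaw":0,"grip":0.16}]'
python3 - <<'E'
from h import *
m=camera_model("wrist");p=telemetry.read_state()["tool_pos"];cv2.imwrite("pics/w3.png",capture("wrist"));np.save("w3.npy",m,allow_pickle=True)
print(p,proj(m,(.507,-.185,.03)),proj(m,(.507,-.185,.046)),proj(m,p-[0,0,.127]))
E
```

```text
t: 5.9
tool_pos: [0.5063, -0.1627, 0.2911]
eef_rot: [0.0, 1.0, -0.012, -0.002]
contact_force: [1.4, 0.0, -2.6]
grip_width: 0.047
gripper_force: 6.9
t: 6.6
tool_pos: [0.5075, -0.1837, 0.2926]
eef_rot: [-0.0, 0.993, 0.12, -0.001]
contact_force: [0.5, -0.3, -0.8]
grip_width: 0.0494
gripper_force: 6.1
[ 0.50749974 -0.1836649   0.29256458] (np.float64(318.36744890032264), np.float64(161.7602065481804)) (np.float64(318.37331253096306), np.float64(164.8973866956497)) (np.float64(316.880634636338), np.float64(198.8158968069514))
```

View pics/w3.png

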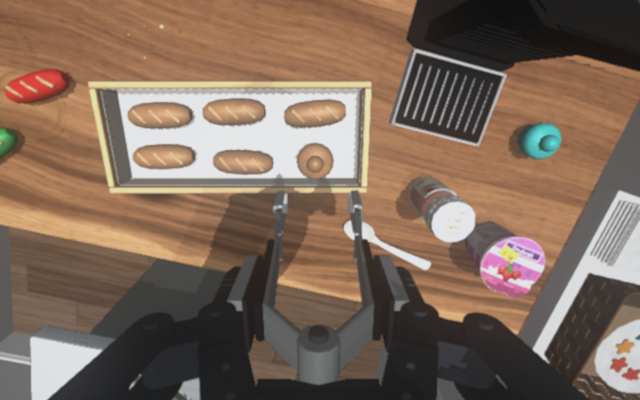

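The brioche is at about (316,160) with its ball at (315,164). The crate edges run parallel to the image, so the yaw is right, and the jaws are at (281,200) and (356,200). Next I'll segment the brioche.

Run:
```python
from h import *
a=cv2.imread("pics/w3.png");m=np.load("w3.npy",allow_pickle=True).item()
hsv=cv2.cvtColor(a,cv2.COLOR_BGR2HSV)
k=np.zeros(a.shape[:2],np.uint8);k[135:184,292:340]=((hsv[...,1]>100)&(hsv[...,0]<22))[135:184,292:340]
n,l,s,c=cv2.connectedComponentsWithStats(k);i=1+s[1:,4].argmax();print(s[i],c[i])
x,y,w,h=s[i][:4];print("widest",ray(m,x+w/2-.5,y+h/2-.5,.029).round(4))
r=hsv[135:184,292:340];print(ray(m,315,162.5,.046).round(4))
for n_,(u,v) in dict(jl=(281,200),jr=(356,200)).items():print(n_,ray(m,u,v,.175))
cv2.imwrite("pics/w3z.png",np.hstack([cv2.resize(a[135:235,265:375],(440,400),interpolation=2),cv2.resize(a[138:183,290:340],(350,400),interpolation=2)]))
```

```text
[300 147  32  31 317] [317.40378549 163.49211356]
widest [ 0.5058 -0.182   0.029 ]
[ 0.5087 -0.1808  0.046 ]
jl [ 0.5034215  -0.15781377  0.175     ]
jr [ 0.51644672 -0.21081651  0.175     ]
```

View pics/w3z.png

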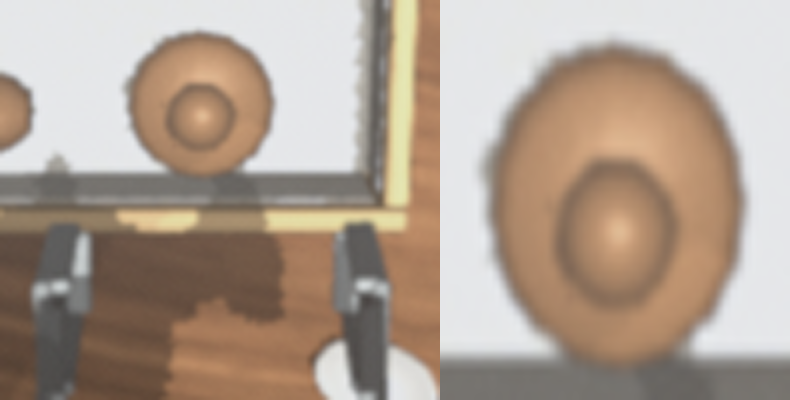

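Run:
```python
from h import *
m=np.load("w3.npy",allow_pickle=True).item()
s=telemetry.read_state();w,x,y,z=s["eef_rot"]
from scipy.spatial.transform import Rotation as Ro
R=Ro.from_quat([x,y,z,w]).as_matrix();p=np.array([0.5075,-0.18366,.29256])
for n,u,v,h in(("body",315.1,160.9,.029),("ball",315.2,164,.044),("jawtip",318.1,191,.166)):
    X=ray(m,u,v,h);print(n,X.round(4),"tool offset mm",(R.T@(X-p)*1000).round(1))
print(s["tool_pos"],s["grip_width"], np.degrees(Ro.from_matrix(R).as_euler("xyz")))
```

```text
body [ 0.5069 -0.1812  0.029 ] tool offset mm [ 1.000e-01 -2.400e+00  2.636e+02]
ball [ 0.5067 -0.1815  0.044 ] tool offset mm [-1.000e-01 -2.100e+00  2.486e+02]
jawtip [ 0.5138 -0.1831  0.166 ] tool offset mm [  6.4   1.  126.6]
[ 0.50760683 -0.18368622  0.29280932] 0.04935307383217185 [-1.79972232e+02  3.51319421e-02  1.38478869e+01]
```

```bash
python3 -m handwheel '[{"dp":[0.0015,-0.003,0.015],"yaw":0,"grip":0.16},{"dp":[0,0,0.03],"yaw":0,"grip":0.16},{"dp":[0,0,0.03],"yaw":0,"grip":0.16},{"dp":[0,0,0.02],"yaw":0,"grip":0.16},{"dp":[0,0,0.008],"yaw":0,"grip":0.17},{"dp":[0,0,0],"yaw":0,"grip":0.17},{"dp":[0,0,0],"yaw":0,"grip":0.17}]'
python3 - <<'E'
from h import *
m=camera_model("wrist");s=telemetry.read_state();p=s["tool_pos"];a=capture("wrist");cv2.imwrite("pics/w4.png",a)
np.save("w4.npy",m,allow_pickle=True);print(p,s["eef_rot"],s["contact_force"])
print(proj(m,(.5068,-.1813,.029)),proj(m,(.5068,-.1813,.044)),proj(m,p-[0,0,.127]))
cv2.imwrite("pics/w4z.png",cv2.resize(a[110:260,230:400],None,fx=4,fy=4,interpolation=2))
E
```

```text
t: 7.35
tool_pos: [0.5091, -0.1806, 0.1914]
eef_rot: [0.0, 0.993, 0.121, 0.001]
contact_force: [-0.0, -0.1, -0.5]
grip_width: 0.0501
gripper_force: 5.9
[ 0.5090985  -0.18064259  0.19142948] [2.68979188e-04 9.92640095e-01 1.21099505e-01 6.91708218e-04] [-0.0138777  -0.1268278  -0.46049021]
(np.float64(316.86231638807715), np.float64(188.92531947024474)) (np.float64(316.8208977315302), np.float64(194.16553586900744)) (np.float64(316.6392911176713), np.float64(199.22100770286423))
```

View pics/w4z.png

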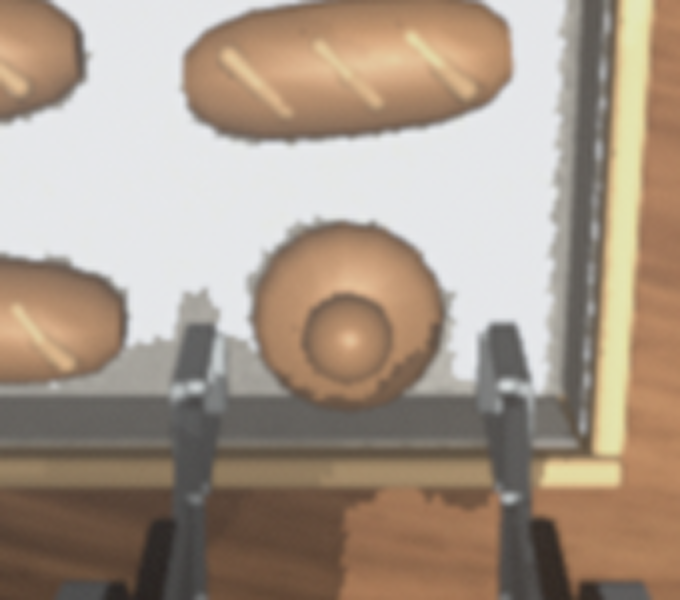

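The brioche ball is at (316.8,194.5), as predicted. The jaws straddle it with their midpoint at u≈318, about 1 mm off, with even clearance. I'll lower the tongs and close.

```bash
python3 -m handwheel '[{"dp":[0,-0.0008,0.01],"yaw":0,"grip":0.17},{"dp":[0,0,0.016],"yaw":0,"grip":0.17},{"dp":[0,0,0.016],"yaw":0,"grip":0.17},{"dp":[0,0,0.01],"yaw":0,"grip":0.17},{"dp":[0,0,0.002],"yaw":0,"grip":0.17},{"dp":[0,0,0],"yaw":0,"grip":0.17}]'
```

```text
t: 8.0
tool_pos: [0.5084, -0.1797, 0.1364]
eef_rot: [-0.0, 0.993, 0.121, -0.0]
contact_force: [1.2, -0.3, -0.1]
grip_width: 0.0501
gripper_force: 5.9
```

```bash
python3 -m handwheel '[{"dp":[0,0,0],"yaw":0,"grip":0.13},{"dp":[0,0,0],"yaw":0,"grip":0.1},{"dp":[0,0,0],"yaw":0,"grip":0.07},{"dp":[0,0,0],"yaw":0,"grip":0.05},{"dp":[0,0,0],"yaw":0,"grip":0.03},{"dp":[0,0,0],"yaw":0,"grip":0},{"dp":[0,0,0],"yaw":0,"grip":0},{"dp":[0,0,0],"yaw":0,"grip":0},{"dp":[0,0,0],"yaw":0,"grip":0}]'
```

```text
t: 8.9
tool_pos: [0.5088, -0.1799, 0.1369]
eef_rot: [0.0, 0.993, 0.121, 0.001]
contact_force: [0.3, 0.9, 5.7]
grip_width: 0.0452
gripper_force: 60.5
```

```bash
python3 -m handwheel '[{"dp":[0,0,-0.005],"yaw":0,"grip":0},{"dp":[0,0,-0.01],"yaw":0,"grip":0},{"dp":[0,0,-0.02],"yaw":0,"grip":0},{"dp":[0,0,-0.025],"yaw":0,"grip":0},{"dp":[0,0,-0.025],"yaw":0,"grip":0},{"dp":[0,0,-0.025],"yaw":0,"grip":0},{"dp":[0,0,-0.025],"yaw":0,"grip":0},{"dp":[0,0,-0.02],"yaw":0,"grip":0},{"dp":[0,0,-0.01],"yaw":0,"grip":0},{"dp":[0,0,0],"yaw":0,"grip":0}]'
python3 -m handwheel '[{"dp":[0,0,0],"yaw":0,"grip":0},{"dp":[0,0,0],"yaw":0,"grip":0},{"dp":[0,0,0],"yaw":0,"grip":0},{"dp":[0,0,0],"yaw":0,"grip":0},{"dp":[0,0,0],"yaw":0,"grip":0}]'
python3 - <<'E'
from h import *
cv2.imwrite("pics/w5.png",capture("wrist"))
E
```

```text
t: 9.9
tool_pos: [0.5088, -0.1798, 0.3028]
eef_rot: [0.0, 0.993, 0.121, 0.001]
contact_force: [1.2, -0.8, -1.2]
grip_width: 0.0452
gripper_force: 61.4
t: 10.4
tool_pos: [0.5082, -0.1797, 0.3009]
eef_rot: [-0.0, 0.993, 0.121, -0.0]
contact_force: [-0.4, 0.5, -2.3]
grip_width: 0.0454
gripper_force: 61.4
```

View pics/w5.png

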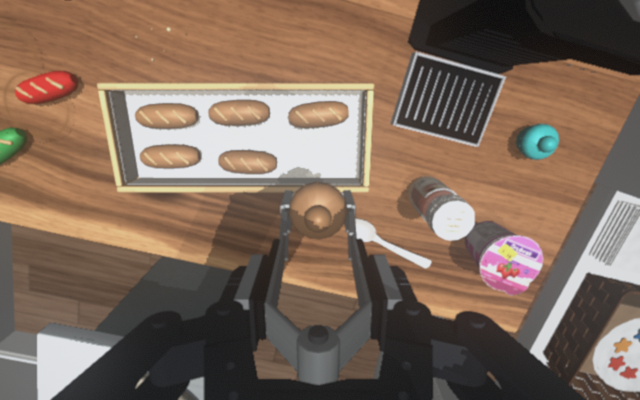

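The brioche is pinched between the jaws at (318,207), its underside about 0.17 m up. All five rolls are still in the crate and the neighbouring things have not moved.

```bash
python3 -c "
from plant import manip;print(manip.job_done())"
```

```text
the job is handed in; nothing more can be done
None
```

The job is handed in: the brioche is pinched still in the tongs' jaws, its underside about 17 cm above the worktop, with all five rolls left in the crate and nothing around it visibly disturbed.

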